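Three mugs on their matching coasters

TASK

Get the counter ready for coffee: of the mugs standing singly on the front part of the worktop, stand the teal, the pink and the lilac one each in the middle of the coaster of its own colour, upright, setting them down gently, not dropping them. Do not tip the mugs on the way, and leave the grey mug and the honey pot behind them where they are.

Things in the scene. Friction and masses are not known exactly. Their poses are not given: they have to be found in the camera images.
- mug_teal: pale blue-green (teal) mug, loose, upright, 88 high, 0.31 kg. Origin on the underside, z up. Axis of the round body (80 diameter) at x=0, y=+16; handle to -y, its end at y=-56. Wall about 5 thick (10 across a finger pad, being curved), inner floor at z=8. Can be pinched at the rim from above, one finger inside, away from the handle.
- mug_pink: dusty pink mug, loose, upright, 88 high, 0.31 kg. Origin on the underside, z up. Axis of the round body (80 diameter) at x=0, y=+16; handle to -y, its end at y=-56. Wall about 5 thick (10 across a finger pad, being curved), inner floor at z=8. Can be pinched at the rim from above, one finger inside, away from the handle.
- mug_lilac: pale lilac (violet-grey) mug, loose, upright, 88 high, 0.31 kg. Origin on the underside, z up. Axis of the round body (80 diameter) at x=0, y=+16; handle to -y, its end at y=-56. Wall about 5 thick (10 across a finger pad, being curved), inner floor at z=8. Can be pinched at the rim from above, one finger inside, away from the handle.
- coaster_teal: round coaster with a blue-green (teal) felt top, 98 diameter, 6 thick, stuck to the worktop. Origin at the centre of its underside, z up.
- coaster_pink: round coaster with a pink felt top, 98 diameter, 6 thick, stuck to the worktop. Origin at the centre of its underside, z up.
- coaster_lilac: round coaster with a lilac (violet) felt top, 98 diameter, 6 thick, stuck to the worktop. Origin at the centre of its underside, z up.
- mug_grey: dark brown-grey mug of the same shape as the others (same frame, size and weight); it has no coaster and is to be left alone.
- honey_pot: turned wooden honey pot, 76 diameter, 82 high, loose, at the back; origin at the centre of its underside. Leave it alone. (Wall cupboards hang over the back of the worktop: knobs and front from x = 0.54 m on, underside at z = 0.45 m: keep the wrist clear of them.)
Mind the look-alikes: they are no part of the job. Leave any red look-alike of the coaster_teal alone.

How it is judged:
At the end, for the whole second after the job is handed in: The teal, pink and lilac mugs each stand upright (within 3.4 degrees) and at rest on the coaster of their own colour, released, the axis of the mug within 12 mm of the coaster's centre along each of the mug's x and y axes (x of coaster_teal in the frame of mug_teal between -0.012 and 0.012 m and y of coaster_teal in the frame of mug_teal between 0.004 and 0.028 m and height (world z) of mug_teal between 0.003 and 0.01 m and angle between each of mug_teal, mug_pink, mug_lilac's own z axis and vertical below 0.06 rad and linear speed of each of mug_teal, mug_pink, mug_lilac below 0.02 m/s and angular speed of each of mug_teal, mug_pink, mug_lilac below 0.2 rad/s and contact force between each of mug_teal, mug_pink, mug_lilac and the fingers below 0.05 N and x of coaster_pink in the frame of mug_pink between -0.012 and 0.012 m and y of coaster_pink in the frame of mug_pink between 0.004 and 0.028 m and height (world z) of mug_pink between 0.003 and 0.01 m and x of coaster_lilac in the frame of mug_lilac between -0.012 and 0.012 m and y of coaster_lilac in the frame of mug_lilac between 0.004 and 0.028 m and height (world z) of mug_lilac between 0.003 and 0.01 m); the robot touches nothing.
It fails at once if the grey mug or the honey pot is shifted by more than 20 mm or tipped (distance of any of mug_grey, honey_pot from where it was at the start of the episode above 0.02 m or angle between any of mug_grey, honey_pot's own z axis and vertical above 0.3 rad).
It fails at once if a mug is tipped by more than 40 degrees (angle between any of mug_teal, mug_pink, mug_lilac's own z axis and vertical above 0.7 rad).
It fails at once if a mug is let fall (moving faster than 0.5 m/s with no finger on it, as after a drop of more than about 13 mm) ((linear speed of mug_teal above 0.5 m/s and contact force between mug_teal and the fingers below 0.05 N) or (linear speed of mug_pink above 0.5 m/s and contact force between mug_pink and the fingers below 0.05 N) or (linear speed of mug_lilac above 0.5 m/s and contact force between mug_lilac and the fingers below 0.05 N)).
It also fails if it takes over 83 s, if anything falls off the work surface, if the arm or the gripper's body presses on something with over 40 N, if the wrist force passes 120 N, or if a joint passes its speed limit or range.

ROBOT

A 6-joint arm with a two-finger parallel gripper is mounted at the origin on a cart in front of the work surface, level with it; the furniture and walls round the work are solid. World frame = base frame: x ahead of the robot, y to its left, z up, the work surface at z = 0. Lengths are in m, angles in rad, forces in N, time in s.
With the tool pointing down it reaches from about 0.425 to 0.95 m from the base axis. Payload 3.5 kg.
Tool frame: the origin (TCP) lies midway between the tips of the shut fingers; the grasp point (between the pads) lies 19 mm behind it; z points along the fingers, y is the direction in which the jaws open and shut (so a half turn about z gives the same grasp; the last joint's range is limited). The gripper opens to 85 mm and grips with 20 to 120 N. Pads are 22 mm wide; open, the fingers measure 114 mm over their backs; the gripper's body (76 mm by 85 mm) begins 54 mm behind the grasp point. The pads swing forward as they close: fully open they stand 13 mm farther back than shut.
Start: joints at [1.079, 0.286, 1.577, -0, 1.279, -0.15], TCP at [0.226, 0.636, 0.231] pointing down, gripper open.
Joint ranges: [-2.77, 2.77], [-0.9, 2.22], [0.21, 2.48], [-1.53, 4.67], [0.24, 2.81], [-2.84, 2.84]. Speed limits (rad/s): [2.79, 2.79, 3.14, 3.14, 3.14, 3.14].

INTERFACE

Orientations are given as a 3x3 rotation matrix whose columns are the frame's x, y, z axes.
In Python, from workcell import get_obs, capture, job_done gives the robot as it stands. The module is installed in compiled form; this text tells all that it offers.
- The arm moves only by the shell command python3 -m creep 'ROWS' [FORCE]. ROWS is a JSON object of lists of equal length, an entry for each row: "slide": the shift along the tool's x, y, z in cm, a list of three; "turn": the turn, a rotation vector about the tool's x, y, z in rad, a list of three; "claw": the closure in counts, from 0 (fully open) to 255 (shut). In form: {"slide": [[tx, ty, tz], ...], "turn": [[rx, ry, rz], ...], "claw": [claw, ...]}. A call has 1 to 5 rows; each row shifts and turns the commanded pose from where the row before left it, along the tool's axes as they then stand; what a row does not reach is not made up. A row lasts 1/10 s, in which the tool goes at most 50 mm and 8.59 degrees, less where a joint would pass 70% of its speed; a pose out of reach is approached as far as the arm can. A call with a gripper value outside its range is refused whole. The fingers move at their own pace and stop on an object; FORCE is the grip in N (left out, the last holds). Time passes only in rows, so rows that do not move let the fingers close. It gives the time, the measured TCP pose, the force and the opening at its end, in the units of the state.
- get_obs(): the state, without advancing time (a new reading comes with each control period).
- capture(name): name is "scene" or "side" or "wrist"; returns a dict with "pixels" (384x512x3 uint8, red, green, blue), "camera_matrix" (3x3 intrinsics, pixels), "R" (3x3) and "t" (3): a world point X has camera coordinates R X + t; the wrist camera has in their place "T_tool_cam" (4x4, takes a point from camera to tool coordinates, whose origin is the TCP and whose axes are the flange's). Camera axes: x right, y down, z forward; pixel columns grow to the right and rows downward; lengths in m; the calibration is good to about 2 mm. A picture is of the moment at which its call begins: read the wrist's pose just before it. There is no depth.
- job_done(): hands the job in, once; it reports no verdict.
The state is a dict: "t": time; "joints": joint angles; "qd": joint speeds; "joint_efforts": joint torques, N m; "tool_pos": TCP position; "tcp_rot": TCP orientation; "force": force on the tool from outside, world axes, zero at the start; "moment": the same for the moment, N m; "finger_gap": finger opening in m.
Only numpy, scipy, OpenCV 4.12 (cv2) and the standard library are available. Lean on these libraries where they do the work, as an engineer would, in place of code of your own. Each camera call takes 0.05 s, during which the arm holds its last target.

## Working session

There is one attempt and no reset: what is moved stays moved. The work goes in short steps, Python scripts to look and compute and a shell command to move; the robot and the scene stay as the last step left them, time stands still between calls to the robot, and variables do not carry over. Pictures are saved under pics/ and viewed, and the job is handed in when it is done.

```bash
mkdir -p pics; ls; cat > h.py <<'E'
import numpy as np,cv2
from workcell import get_obs,capture
def snap(n,f):
    o=get_obs();c=capture(n);cv2.imwrite(f'pics/{f}.png',c['pixels'][:,:,::-1])
    np.savez(f'pics/{f}.npz',pos=o['tool_pos'],rot=o['tcp_rot'],**c)
    return o,c
E
python3 - <<'E'
from h import *
for n in ['scene','side','wrist']:
    o,c=snap(n,n+'0'); print({k:np.round(v,3).tolist() for k,v in c.items() if k!='pixels'})
print(o)
E
```

```text
pics
{'camera_matrix': [[496.001, 0.0, 257.32], [0.0, 496.001, 194.977], [0.0, 0.0, 1.0]], 'R': [[0.449, -0.894, 0.0], [-0.556, -0.28, -0.782], [0.699, 0.351, -0.623]], 't': [-0.302, 0.259, 1.367]}
{'camera_matrix': [[420.671, 0.0, 250.553], [0.0, 420.671, 189.563], [0.0, 0.0, 1.0]], 'R': [[0.984, -0.176, -0.01], [-0.079, -0.387, -0.919], [0.158, 0.905, -0.395]], 't': [-0.476, 0.033, 1.381]}
{'camera_matrix': [[321.371, 0.0, 259.669], [0.0, 321.371, 186.364], [0.0, 0.0, 1.0]], 'T_tool_cam': [[-0.001, -0.947, -0.323, 0.083], [1.0, -0.0, -0.001, 0.0], [0.001, -0.323, 0.947, -0.144], [0.0, 0.0, 0.0, 1.0]]}
{'t': 0.1, 'joints': array([ 1.07896516e+00,  2.87107441e-01,  1.57801839e+00, -3.21614003e-06,
        1.27860214e+00, -1.49990361e-01]), 'qd': array([-0.0014171 ,  0.00086272, -0.00402651,  0.00122112, -0.00194932,
        0.00132443]), 'joint_efforts': array([ 3.85202393e-04, -4.07295227e+01, -2.93702960e+01, -1.67160797e-04,
        3.36100740e-03,  1.32945354e-05]), 'tool_pos': array([0.22596036, 0.63543095, 0.23007186]), 'tcp_rot': array([[-9.42139337e-01,  3.35220014e-01, -1.00566773e-03],
       [ 3.35221373e-01,  9.42137507e-01, -1.88366899e-03],
       [ 3.16033745e-04, -2.11179997e-03, -9.99997720e-01]]), 'force': array([ 0.35251638, -0.64559542,  0.26254777]), 'moment': array([-0.06052316, -0.04789059,  0.04053438]), 'finger_gap': 0.08550930896001983}
```

View pics/scene0.png

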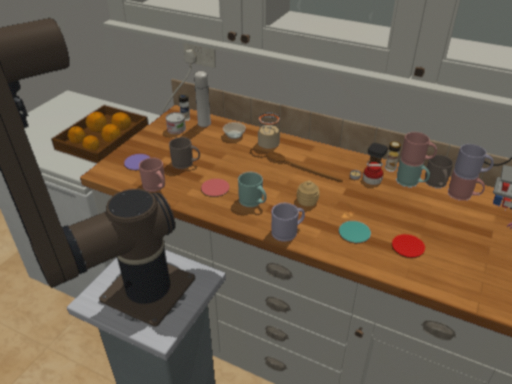

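View pics/side0.png

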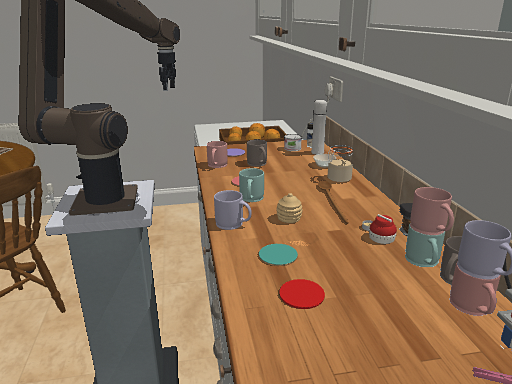

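View pics/wrist0.png

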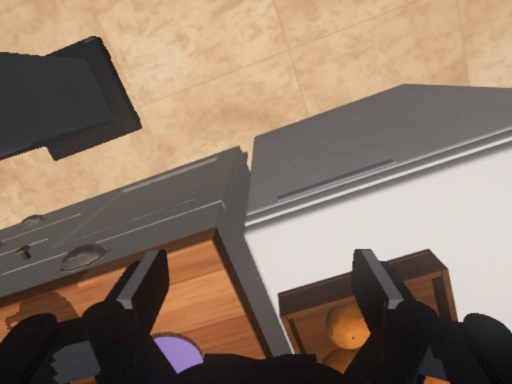

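Scene view: lilac coaster at (137,162), pink mug (152,175), grey mug (181,152), pink coaster (215,187), teal mug (251,190), lilac mug (286,222), honey pot (308,193), teal coaster (355,232) and red decoy (408,246). The side view agrees. I'll enlarge both to see the rims and handles.

```bash
python3 - <<'E'
from h import *
a=cv2.imread('pics/scene0.png')[140:260,110:310]; cv2.imwrite('pics/sc_z.png',cv2.resize(a,None,fx=4,fy=4,interpolation=2))
b=cv2.imread('pics/side0.png')[125:310,190:340]; cv2.imwrite('pics/sd_z.png',cv2.resize(b,None,fx=3.2,fy=3.2,interpolation=2))
for f in ['scene0','side0']:
    h=cv2.cvtColor(cv2.imread(f'pics/{f}.png'),cv2.COLOR_BGR2HSV); d=np.load(f'pics/{f}.npz')
    pts={'scene0':dict(cl=(137,162),cp=(215,187),ct=(355,232),red=(408,246),mp=(150,180),mt=(248,193),ml=(284,226),g=(180,155)),'side0':dict(cl=(234,152),cp=(235,182),ct=(278,255),red=(302,293),mp=(216,156),mt=(250,186),ml=(228,212),g=(257,155))}[f]
    for k,p in pts.items(): print(f,k,h[p[1],p[0]])
E
```

```text
scene0 cl [129  79 154]
scene0 cp [  1 125 175]
scene0 ct [ 84 120 142]
scene0 red [  1 223 176]
scene0 mp [ 5 78 95]
scene0 mt [79 46 89]
scene0 ml [131  23  89]
scene0 g [11 46 61]
side0 cl [128  79 183]
side0 cp [  0 117 205]
side0 ct [ 85 120 153]
side0 red [  0 207 190]
side0 mp [  3  68 120]
side0 mt [ 80  47 152]
side0 ml [126  23 111]
side0 g [13 40 77]
```

View pics/sc_z.png

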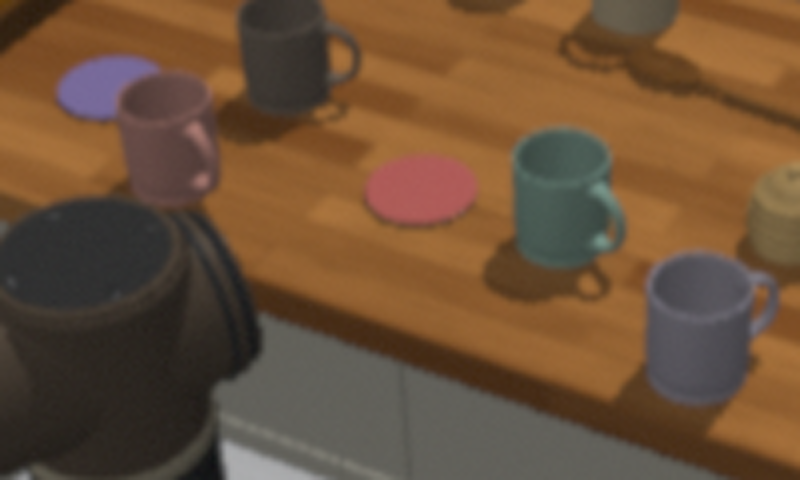

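View pics/sd_z.png

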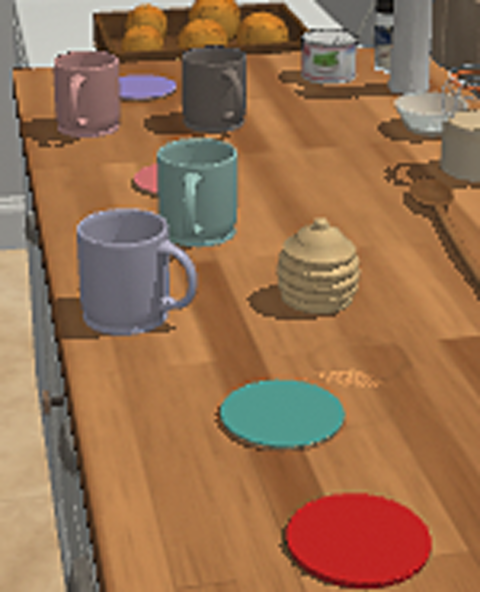

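```bash
cat >> h.py <<'E'
def cast(d,uv,z):
    K,R,t=d['camera_matrix'],d['R'],d['t']; uv=np.atleast_2d(uv).astype(float)
    r=(np.c_[uv,np.ones(len(uv))]@np.linalg.inv(K).T)@R; C=-R.T@t
    return C+r*((z-C[2])/r[:,2])[:,None]
def wcam(d):  # wrist file -> same dict form
    T=np.eye(4);T[:3,:3]=d['rot'];T[:3,3]=d['pos'];M=T@d['T_tool_cam']
    return dict(camera_matrix=d['camera_matrix'],R=M[:3,:3].T,t=-M[:3,:3].T@M[:3,3])
E
python3 - <<'E'
from h import *
for f in ['scene0','side0']:
    h=cv2.cvtColor(cv2.imread(f'pics/{f}.png'),cv2.COLOR_BGR2HSV); d=np.load(f'pics/{f}.npz')
    for n,lo,hi in [('lil',(120,60,100),(138,140,255)),('teal',(78,95,100),(92,255,255)),('pink',(0,100,140),(6,160,255)),('red',(0,190,140),(6,255,255))]:
        m=cv2.inRange(h,lo,hi); cs,_=cv2.findContours(m,0,1)
        for c in sorted(cs,key=cv2.contourArea)[-1:]:
            w=cast(d,c[:,0],.006)[:,:2]
            (x,y),r=cv2.minEnclosingCircle((w*1000).astype(np.float32)); 
            print(f,n,cv2.boundingRect(c),np.round([x,y,r],1))
d=np.load('pics/scene0.npz')
s=lambda *p:np.array(p)/4.+[110,140]
print('rims scene',np.round(cast(d,[s(562,157),s(700,280),s(167,100),s(284,8)],.088),3))
print('handles',np.round(cast(d,[s(622,228),s(772,300),s(215,155),s(355,60)],.046),3))
d=np.load('pics/side0.npz'); s=lambda *p:np.array(p)/3.2+[190,125]
print('rims side',np.round(cast(d,[s(197,158),s(123,228),s(87,65),s(214,60)],.088),3))
print('honey base', np.round(cast(d,[s(318,270)],.04),3))
print('handles',np.round(cast(d,[s(190,205),s(193,280),s(76,105),s(232,97)],.046),3))
E
```

```text
scene0 lil (125, 155, 23, 14) [478.1 404.4  46.1]
scene0 teal (340, 222, 30, 20) [ 474.  -437.6   45.6]
scene0 pink (201, 179, 28, 17) [473.9  65.2  48.3]
scene0 red (392, 234, 33, 23) [ 488.4 -600.9   48.2]
side0 lil (227, 149, 18, 7) [479.6 395.7  48. ]
side0 teal (259, 244, 38, 21) [ 474.2 -438.5   48.1]
side0 pink (232, 177, 7, 8) [444.2  65.6  34.2]
side0 red (280, 279, 45, 28) [ 489.1 -601.9   49.4]
rims scene [[ 0.471 -0.076  0.088]
 [ 0.38  -0.24   0.088]
 [ 0.393  0.259  0.088]
 [ 0.558  0.251  0.088]]
handles [[ 0.457 -0.138  0.046]
 [ 0.429 -0.281  0.046]
 [ 0.391  0.215  0.046]
 [ 0.568  0.185  0.046]]
rims side [[ 0.471 -0.094  0.088]
 [ 0.377 -0.248  0.088]
 [ 0.396  0.237  0.088]
 [ 0.55   0.225  0.088]]
honey base [[ 0.55  -0.268  0.04 ]]
handles [[ 0.46  -0.113  0.046]
 [ 0.434 -0.278  0.046]
 [ 0.379  0.214  0.046]
 [ 0.568  0.205  0.046]]
```

```bash
python3 -m creep '{"slide":[[0,0,-1],[0,0,-1],[0,0,-1],[-3,-4,0],[-3,-4,0]],"turn":[[0,0,-0.115],[0,0,-0.115],[0,0,-0.11],[0,0,0],[0,0,0]],"claw":[0,0,0,0,0]}' 60; python3 -m creep '{"slide":[[-3,-4,0],[-3,-4,0],[-3,-4,0],[-2,-4,0],[-2,-4,0]],"turn":[[0,0,0],[0,0,0],[0,0,0],[0,0,0],[0,0,0]],"claw":[0,0,0,0,0]}'
python3 -m creep '{"slide":[[0,-4,0],[0,-4,0],[0,0,0],[0,0,0]],"turn":[[0,0,0],[0,0,0],[0,0,0],[0,0,0]],"claw":[80,80,80,80]}'
python3 - <<'E'
from h import *
o,c=snap('wrist','w1'); print(o['t'],o['tool_pos'],o['tcp_rot'].round(3),o['joints'].round(2),o['finger_gap'])
E
```

```text
t: 0.65
tool_pos: [0.2859, 0.5555, 0.2612]
tcp_rot: [[-1.0, -0.001, 0.0], [-0.001, 1.0, 0.0], [-0.0, 0.0, -1.0]]
force: [0.4, 0.1, -0.4]
finger_gap: 0.0857
t: 1.15
tool_pos: [0.4163, 0.3537, 0.261]
tcp_rot: [[-1.0, 0.002, -0.0], [0.002, 1.0, -0.0], [0.0, -0.0, -1.0]]
force: [0.9, -0.2, -0.1]
finger_gap: 0.0856
t: 1.55
tool_pos: [0.4156, 0.2751, 0.2613]
tcp_rot: [[-1.0, 0.004, 0.0], [0.004, 1.0, 0.001], [-0.0, 0.001, -1.0]]
force: [-0.1, -0.0, 0.1]
finger_gap: 0.0585
1.55 [0.41561936 0.27510604 0.2612733 ] [[-1.     0.004  0.   ]
 [ 0.004  1.     0.001]
 [-0.     0.001 -1.   ]] [ 0.38 -0.13  1.97  0.    1.31 -1.19] 0.058467984404451216
```

View pics/w1.png

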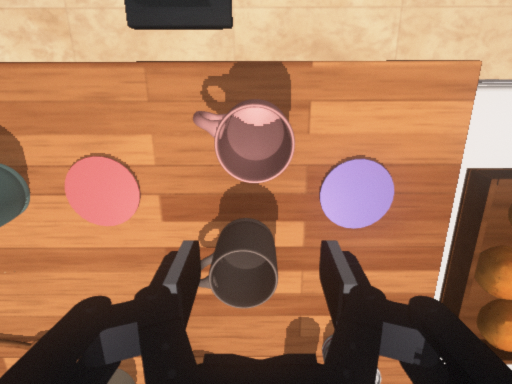

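Pink mug rim is at (254,143) with the handle end at (200,122). Pink coaster is at (102,190), lilac coaster at (357,193), and the grey mug rim at (244,262).

```bash
cat >> h.py <<'E'
def circ(d,m,z):
    cs,_=cv2.findContours(m,0,1); c=max(cs,key=cv2.contourArea)
    w=cast(d,c[:,0],z)[:,:2]*1000
    A=np.c_[2*w,np.ones(len(w))];s=np.linalg.lstsq(A,(w**2).sum(1),rcond=None)[0]
    return s[:2],np.sqrt(s[2]+s[0]**2+s[1]**2),c
def rays(d,pts,ctr,z,rpix):  # rim: outermost strong edges not needed
    pass
E
python3 - <<'E'
from h import *
d=wcam(np.load('pics/w1.npz')); im=cv2.imread('pics/w1.png');h=cv2.cvtColor(im,cv2.COLOR_BGR2HSV)
for n,lo,hi in [('lil',(120,60,100),(138,140,255)),('pink',(0,100,140),(6,160,255))]:
    s,r,c=circ(d,cv2.inRange(h,lo,hi),.006); print(n,s.round(1),r.round(1))
for p in [(180,120),(206,127),(254,108),(254,150),(254,178),(300,140)]: print(p,h[p[1],p[0]])
cv2.imwrite('pics/w1z.png',cv2.resize(im[90:200,180:310],None,fx=5,fy=5,interpolation=2))
cv2.imwrite('pics/w1g.png',cv2.resize(im[210:320,190:290],None,fx=5,fy=5,interpolation=2))
E
```

```text
lil [480.6 403.1] 47.6
pink [475.4  67. ] 48.5
(180, 120) [ 12 155 205]
(206, 127) [  3  82 217]
(254, 108) [  3  60 244]
(254, 150) [  3  92 164]
(254, 178) [  2  91 123]
(300, 140) [ 12 151 209]
```

View pics/w1z.png

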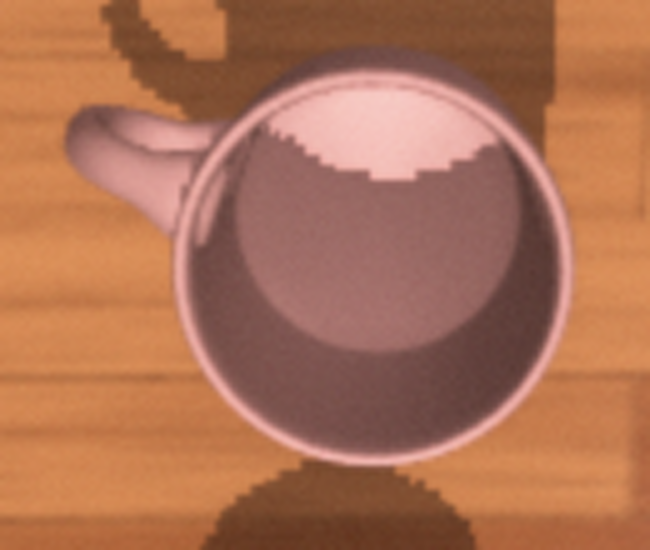

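```bash
python3 - <<'E'
from h import *
d=wcam(np.load('pics/w1.npz'))
q=lambda *p:np.array(p)/5.-0.4+[180,90]
w=cast(d,[q(175,268),q(573,268),q(372,68),q(372,467)],.088)*1000
print(w.round(1)); print(w[:2].mean(0),w[2:].mean(0))
print(cast(d,[q(95,150)],.06)*1000)
E
```

```text
[[395.2 230.5  88. ]
 [395.5 309.9  88. ]
 [356.6 270.2  88. ]
 [437.1 269.4  88. ]]
[395.35802488 270.21036437  88.        ] [396.88386457 269.79670322  88.        ]
[[375.35338106 210.81349319  60.        ]]
```

```bash
python3 -m creep '{"slide":[[1.0,1.6,2],[0.9,1.6,4],[0,0,4],[0,0,2],[0,0,0]],"turn":[[0,0,0],[0,0,0],[0,0,0],[0,0,0],[0,0,0]],"claw":[80,80,80,80,80]}'
python3 - <<'E'
from h import *
o,c=snap('wrist','w2'); print(o['tool_pos'])
E
```

```text
t: 2.1
tool_pos: [0.3936, 0.3078, 0.1372]
tcp_rot: [[-1.0, -0.001, -0.008], [-0.001, 1.0, -0.004], [0.008, -0.004, -1.0]]
force: [-0.0, 0.3, -0.1]
finger_gap: 0.0587
[0.39361911 0.307796   0.1372415 ]
```

View pics/w2.png

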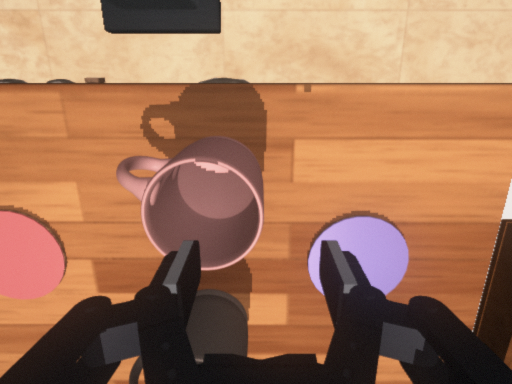

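Right rim edge at (264,210) is centred between the fingertips (~190 and ~330). Descending.

```bash
python3 -m creep '{"slide":[[-0.3,0,3],[0,0,3],[0,0,2],[0,0,0],[0,0,0]],"turn":[[0,0,0],[0,0,0],[0,0,0],[0,0,0],[0,0,0]],"claw":[80,80,80,80,80]}'
python3 -m creep '{"slide":[[0,0,0],[0,0,0],[0,0,0],[0,0,0],[0,0,0]],"turn":[[0,0,0],[0,0,0],[0,0,0],[0,0,0],[0,0,0]],"claw":[160,200,255,255,255]}' 60
python3 -m creep '{"slide":[[0,0,0],[0,0,0],[0,0,0]],"turn":[[0,0,0],[0,0,0],[0,0,0]],"claw":[255,255,255]}' 60
```

```text
t: 2.65
tool_pos: [0.4009, 0.3087, 0.0631]
tcp_rot: [[-1.0, 0.001, 0.002], [0.001, 1.0, 0.001], [-0.002, 0.001, -1.0]]
force: [-0.2, -0.2, 0.2]
finger_gap: 0.0587
t: 3.15
tool_pos: [0.4008, 0.3078, 0.0626]
tcp_rot: [[-1.0, 0.001, 0.003], [0.001, 1.0, 0.0], [-0.003, 0.0, -1.0]]
force: [-0.5, -1.4, 5.4]
finger_gap: 0.0039
t: 3.45
tool_pos: [0.4008, 0.3078, 0.0625]
tcp_rot: [[-1.0, 0.001, 0.003], [0.001, 1.0, 0.0], [-0.003, 0.0, -1.0]]
force: [-0.8, -1.2, 5.2]
finger_gap: 0.0035
```

```bash
python3 - <<'E'
from h import *
o,c=snap('wrist','w3'); snap('scene','s3')
a=cv2.imread('pics/s3.png')[100:260,80:280]; b=cv2.imread('pics/w3.png')
cv2.imwrite('pics/s3z.png',cv2.resize(a,None,fx=3.5,fy=3.5,interpolation=2))
E
```

```text
(no output)
```

View pics/w3.png

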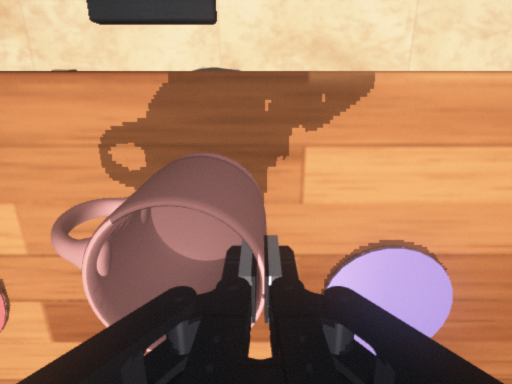

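View pics/s3z.png

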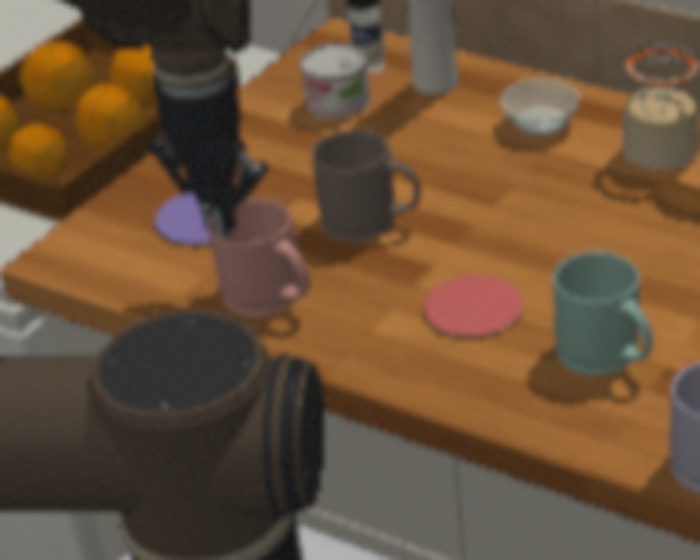

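Rim at about (262,270) lies between the fingers, the inner finger inside. The grip is shallow, so I'll regrip 9 mm deeper.

```bash
python3 -m creep '{"slide":[[0,0,0],[0,0,0.5],[0,0,0.4],[0,0,0],[0,0,0]],"turn":[[0,0,0],[0,0,0],[0,0,0],[0,0,0],[0,0,0]],"claw":[150,150,150,150,150]}'
python3 -m creep '{"slide":[[0,0,0],[0,0,0],[0,0,0],[0,0,0],[0,0,0]],"turn":[[0,0,0],[0,0,0],[0,0,0],[0,0,0],[0,0,0]],"claw":[255,255,255,255,255]}' 70
python3 -m creep '{"slide":[[0,0,-0.5],[0,0,-0.5],[0,0,-0.5],[0,0,0],[0,0,0]],"turn":[[0,0,0],[0,0,0],[0,0,0],[0,0,0],[0,0,0]],"claw":[255,255,255,255,255]}' 70
python3 - <<'E'
from h import *
snap('wrist','w4'); snap('side','d4')
a=cv2.imread('pics/d4.png')[60:220,160:340]
cv2.imwrite('pics/d4z.png',cv2.resize(a,None,fx=4,fy=3.7,interpolation=2))
E
```

```text
t: 4.05
tool_pos: [0.3991, 0.3075, 0.0517]
tcp_rot: [[-1.0, 0.002, -0.001], [0.002, 1.0, -0.0], [0.001, -0.0, -1.0]]
force: [-0.2, -0.5, 0.3]
finger_gap: 0.035
t: 4.55
tool_pos: [0.3998, 0.3076, 0.0529]
tcp_rot: [[-1.0, 0.002, 0.0], [0.002, 1.0, -0.0], [-0.0, -0.0, -1.0]]
force: [-0.7, -0.9, 4.6]
finger_gap: 0.0046
t: 5.05
tool_pos: [0.3995, 0.3077, 0.0673]
tcp_rot: [[-1.0, 0.002, 0.0], [0.002, 1.0, 0.0], [-0.0, 0.0, -1.0]]
force: [0.2, -0.6, -2.5]
finger_gap: 0.0043
```

View pics/w4.png

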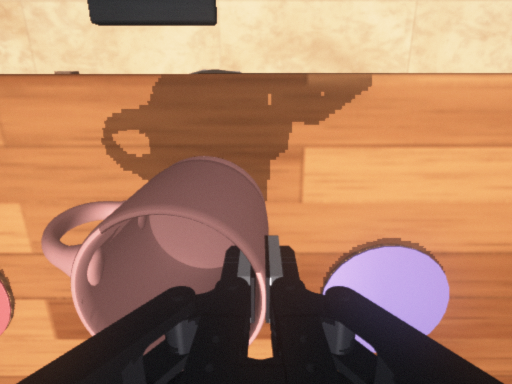

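View pics/d4z.png

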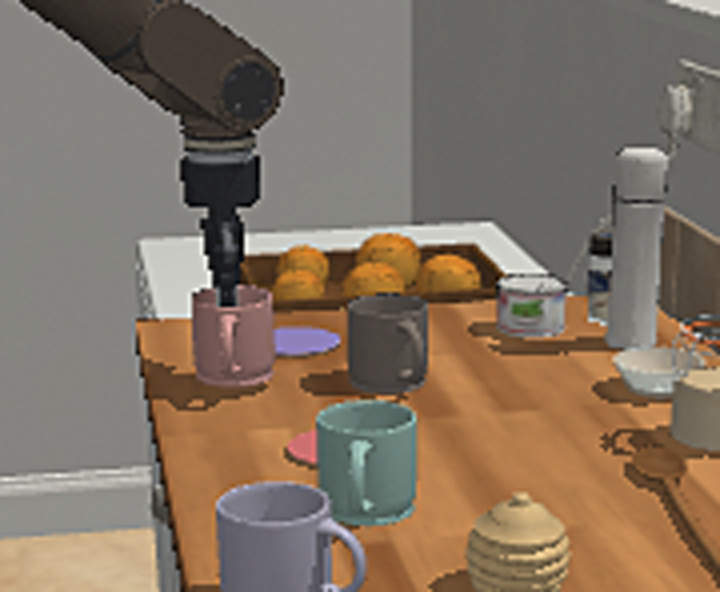

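Mug held (2.5 N down) and upright in both views. Carrying it to the pink coaster.

```bash
python3 -m creep '{"slide":[[0,0,-1.5],[0,0,-1.5],[-0.8,-2,0],[-1.5,-4,0],[-1.5,-4,0]],"turn":[[0,0,0],[0,0,0],[0,0,0],[0,0,0],[0,0,0]],"claw":[255,255,255,255,255]}'
python3 -m creep '{"slide":[[-1.5,-4,0],[-1.5,-3.6,0],[-1.0,-2.6,0],[0,0,0],[0,0,0]],"turn":[[0,0,0],[0,0,0],[0,0,0],[0,0,0],[0,0,0]],"claw":[255,255,255,255,255]}'
python3 - <<'E'
from h import *
o,_=snap('wrist','w5');print(o['tool_pos'])
E
```

```text
t: 5.65
tool_pos: [0.4375, 0.2069, 0.0973]
tcp_rot: [[-1.0, -0.0, 0.0], [-0.0, 1.0, 0.0], [-0.0, 0.0, -1.0]]
force: [0.4, 0.4, -2.9]
finger_gap: 0.0043
t: 6.15
tool_pos: [0.477, 0.1051, 0.097]
tcp_rot: [[-1.0, 0.004, -0.001], [0.004, 1.0, 0.0], [0.001, 0.0, -1.0]]
force: [0.6, 0.2, -3.1]
finger_gap: 0.0043
[0.4770324  0.1051315  0.09698865]
```

View pics/w5.png

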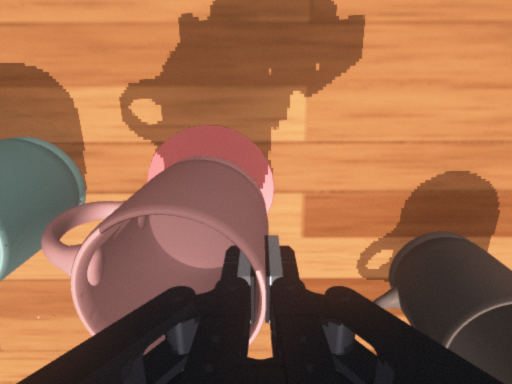

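```bash
python3 -m creep '{"slide":[[-0.1,-0.1,1.5],[0,0,1.3],[0,0,0.6],[0,0,0.2],[0,0,0]],"turn":[[0,0,0],[0,0,0],[0,0,0],[0,0,0],[0,0,0]],"claw":[255,255,255,255,255]}'
python3 -m creep '{"slide":[[0,0,0.1],[0,0,0.1],[0,0,0]],"turn":[[0,0,0],[0,0,0],[0,0,0]],"claw":[255,255,255]}'
```

```text
t: 6.7
tool_pos: [0.4779, 0.1049, 0.061]
tcp_rot: [[-1.0, 0.001, -0.001], [0.001, 1.0, -0.0], [0.001, -0.0, -1.0]]
force: [1.1, -0.1, -2.4]
finger_gap: 0.0045
t: 7.0
tool_pos: [0.4789, 0.1046, 0.06]
tcp_rot: [[-1.0, 0.002, 0.001], [0.002, 1.0, 0.0], [-0.001, 0.0, -1.0]]
force: [-0.2, 1.6, -1.1]
finger_gap: 0.0044
```

```bash
python3 -m creep '{"slide":[[0,0,0.1],[0,0,0],[0,0,0],[0,0,0],[0,0,0]],"turn":[[0,0,0],[0,0,0],[0,0,0],[0,0,0],[0,0,0]],"claw":[255,255,230,180,120]}'
python3 -m creep '{"slide":[[0,0,0],[0,0,-2],[0,0,-4],[0,0,-4],[0,0,-4]],"turn":[[0,0,0],[0,0,0],[0,0,0],[0,0,0],[0,0,0]],"claw":[110,110,110,80,80]}'
python3 -m creep '{"slide":[[0,-2,-4],[0,-4,-2],[0,-4,0],[0,0,0],[0,0,0]],"turn":[[0,0,0],[0,0,0],[0,0,0],[0,0,0],[0,0,0]],"claw":[80,80,80,80,80]}'
python3 - <<'E'
from h import *
o,_=snap('wrist','w6');print(o['tool_pos'],o['t'])
E
```

```text
t: 7.5
tool_pos: [0.4782, 0.1041, 0.0581]
tcp_rot: [[-1.0, 0.002, -0.0], [0.002, 1.0, -0.001], [0.0, -0.001, -1.0]]
force: [0.3, 0.6, -0.3]
finger_gap: 0.0368
t: 8.0
tool_pos: [0.4779, 0.1043, 0.1994]
tcp_rot: [[-1.0, 0.002, -0.001], [0.002, 1.0, -0.0], [0.001, -0.0, -1.0]]
force: [0.7, 0.4, 1.0]
finger_gap: 0.0589
t: 8.5
tool_pos: [0.4778, 0.0039, 0.258]
tcp_rot: [[-1.0, 0.004, -0.001], [0.004, 1.0, 0.0], [0.001, 0.0, -1.0]]
force: [0.0, 0.6, 0.1]
finger_gap: 0.0582
[0.4778471  0.00385177 0.25796046] 8.5
```

View pics/w6.png

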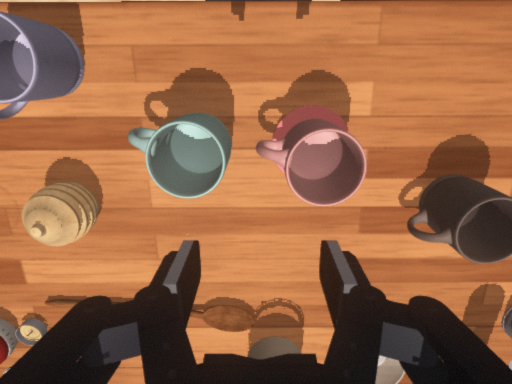

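Pink mug stands on its coaster, rim at (326,162). The teal rim is at (188,156) with the handle to (132,140). Enlarging to measure both.

```bash
python3 - <<'E'
from h import *
im=cv2.imread('pics/w6.png')
cv2.imwrite('pics/w6z.png',cv2.resize(im[95:215,120:380],None,fx=3,fy=3,interpolation=2))
E
```

```text
(no output)
```

View pics/w6z.png

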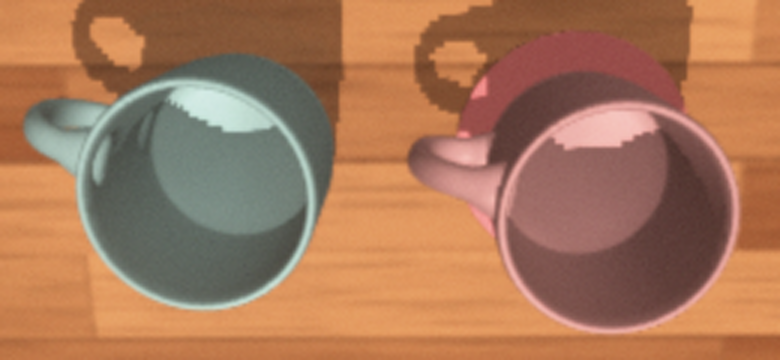

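```bash
python3 - <<'E'
from h import *
d=wcam(np.load('pics/w6.npz'))
q=lambda *p:np.array(p)/3.-0.33+[120,95]
for n,z,P in [('teal',.088,[(77,195),(317,195),(197,78),(197,309)]),('pink',.094,[(496,216),(740,216),(618,101),(618,331)])]:
    w=cast(d,[q(*p) for p in P],z)*1000; print(n,w[:,:2].round(1).tolist(),w[:2].mean(0)[1],w[2:].mean(0)[0])
print('handle teal',cast(d,[q(40,115)],.06)*1000)
print('coaster top edge -x',cast(d,[q(583,30)],.006)*1000)
l=[(0,17),(0,104),(83,65),(35,60)]
print('lilac mug rim right', cast(d,[(36,66)],.088)*1000, 'lower',cast(d,[(10,103)],.088)*1000)
print('honey',cast(d,[(62,215)],.03)*1000)
E
```

```text
teal [[473.0, -110.7], [473.4, -30.4], [434.6, -67.4], [514.0, -73.7]] -70.50597368847357 474.26656031319
pink [[479.3, 29.2], [479.7, 109.9], [441.7, 67.2], [520.5, 72.0]] 69.52991946666053 481.05514740759946
handle teal [[ 450.77860949 -130.58578137   60.        ]]
coaster top edge -x [[426.67244784  69.39404093   6.        ]]
lilac mug rim right [[ 384.50036995 -200.27876339   88.        ]] lower [[ 417.23378883 -232.47439322   88.        ]]
honey [[ 558.57592133 -245.6114471    30.        ]]
```

```bash
python3 -m creep '{"slide":[[0,0,0],[0,0,0],[0,0,0],[0,0,0],[0,0,0]],"turn":[[0,0,0.131],[0,0,0.131],[0,0,0.131],[0,0,0.131],[0,0,0.131]],"claw":[100,100,100,100,100]}'
python3 -m creep '{"slide":[[0,0,0],[-2,-0.8,0],[-3,-1,4],[0,0,4],[0,0,0]],"turn":[[0,0,0.13],[0,0,0],[0,0,0],[0,0,0],[0,0,0]],"claw":[100,100,100,100,100]}'
python3 -m creep '{"slide":[[0,0,2],[0,0,0],[0,0,0]],"turn":[[0,0,0],[0,0,0],[0,0,0]],"claw":[100,100,100]}'
python3 - <<'E'
from h import *
o,_=snap('wrist','w7');print(o['tool_pos'],o['t'])
E
```

```text
t: 9.05
tool_pos: [0.4777, 0.006, 0.2574]
tcp_rot: [[-0.79, 0.613, -0.002], [0.613, 0.79, 0.001], [0.002, -0.001, -1.0]]
force: [-0.7, -0.3, 0.5]
finger_gap: 0.0518
t: 9.55
tool_pos: [0.4961, -0.0411, 0.1723]
tcp_rot: [[-0.707, 0.707, -0.014], [0.707, 0.707, 0.004], [0.013, -0.007, -1.0]]
force: [-1.4, 0.3, -0.4]
finger_gap: 0.0519
t: 9.85
tool_pos: [0.5007, -0.0422, 0.1603]
tcp_rot: [[-0.707, 0.707, 0.001], [0.707, 0.707, -0.0], [-0.001, 0.0, -1.0]]
force: [-0.1, 0.1, 0.6]
finger_gap: 0.052
[ 0.50074926 -0.04224191  0.16031754] 9.85
```

View pics/w7.png

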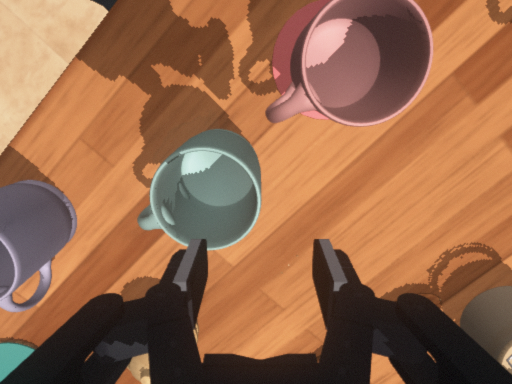

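Teal rim spans columns 151–261 and rows 134–248. The right finger is clear of the pink mug.

```bash
python3 - <<'E'
from h import *
o=np.load('pics/w7.npz');d=wcam(o)
im=cv2.imread('pics/w7.png');cv2.imwrite('pics/w7z.png',cv2.resize(im[120:260,130:280],None,fx=4,fy=4,interpolation=2))
w=cast(d,[(151,191),(261,191)],.088); print(w.mean(0)); print(w)
w=cast(d,[(206,137),(206,248)],.088); print(w.mean(0)); print(w)
E
```

```text
[ 0.46970054 -0.06494773  0.088     ]
[[ 0.44188965 -0.09272646  0.088     ]
 [ 0.49751142 -0.037169    0.088     ]]
[ 0.4721464  -0.06767763  0.088     ]
[[ 0.44379268 -0.03605397  0.088     ]
 [ 0.50050012 -0.09930128  0.088     ]]
```

View pics/w7z.png

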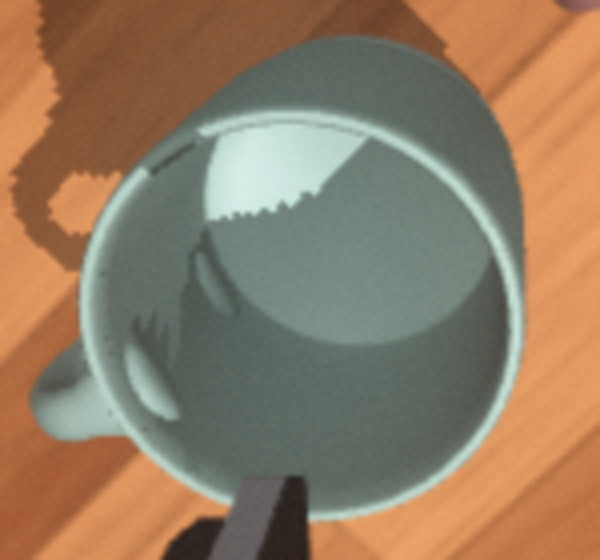

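```bash
python3 - <<'E'
from h import *
d=wcam(np.load('pics/w7.npz'))
w=cast(d,[(149.5,197),(261,197)],.088);a=cast(d,[(205,146.7),(205,249.7)],.088)
ex=np.array([-.707,.707,0]);ey=np.array([.707,.707,0]); tcp=np.array([.50075,-.04224,0])
print(((w-tcp)@ey),((a-tcp)@ex)); 
E
```

```text
[-0.07889037  0.00129931] [ 0.03799761 -0.04163096]
```

```bash
python3 -m creep '{"slide":[[-0.2,-0.1,3],[0,0,3],[0,0,3],[0,0,1.7],[0,0,0]],"turn":[[0,0,0],[0,0,0],[0,0,0],[0,0,0],[0,0,0]],"claw":[100,100,100,100,100]}'
python3 -m creep '{"slide":[[0,0,0],[0,0,0],[0,0,0],[0,0,0],[0,0,0]],"turn":[[0,0,0],[0,0,0],[0,0,0],[0,0,0],[0,0,0]],"claw":[100,255,255,255,255]}' 70
python3 -m creep '{"slide":[[0,0,0],[0,0,-0.5],[0,0,-1],[0,0,-1],[0,0,0]],"turn":[[0,0,0],[0,0,0],[0,0,0],[0,0,0],[0,0,0]],"claw":[255,255,255,255,255]}' 70
python3 - <<'E'
from h import *
o,_=snap('wrist','w8');print(o['tool_pos'],o['t'],o['joints'].round(2))
E
```

```text
t: 10.4
tool_pos: [0.4999, -0.0446, 0.051]
tcp_rot: [[-0.706, 0.708, -0.003], [0.708, 0.706, 0.001], [0.003, -0.002, -1.0]]
force: [-0.6, 0.2, 0.2]
finger_gap: 0.052
t: 10.9
tool_pos: [0.5014, -0.0455, 0.0539]
tcp_rot: [[-0.706, 0.708, -0.001], [0.708, 0.706, -0.001], [-0.0, -0.001, -1.0]]
force: [-3.3, 1.3, 8.0]
finger_gap: 0.005
t: 11.4
tool_pos: [0.5024, -0.0455, 0.079]
tcp_rot: [[-0.706, 0.708, 0.004], [0.708, 0.706, -0.001], [-0.003, 0.002, -1.0]]
force: [0.3, -0.7, -2.2]
finger_gap: 0.0048
[ 0.50238855 -0.04549511  0.07898146] 11.4 [-0.29  0.1   2.1   0.    0.94 -1.08]
```

View pics/w8.png

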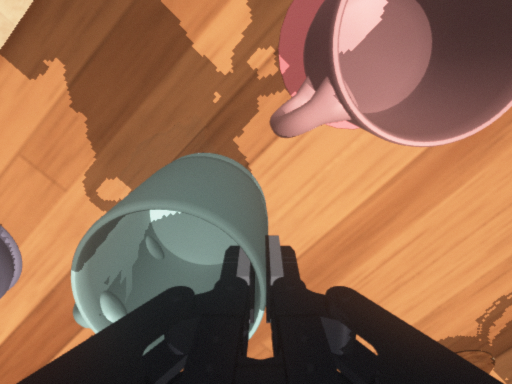

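Teal mug held. Carrying it above the honey pot and lilac mug heights.

```bash
python3 -m creep '{"slide":[[0,0,-2],[0,0,-3],[0,0,-3],[-0.4,-2.5,-0.2],[-1.1,-3.2,0]],"turn":[[0,0,0],[0,0,0],[0,0,0],[0,0,0],[0,0,0]],"claw":[255,255,255,255,255]}'
python3 -m creep '{"slide":[[-2.8,-2.8,0],[-2.8,-2.8,0],[-2.8,-2.8,0],[-2.8,-2.8,0],[-2.8,-2.8,0]],"turn":[[0,0,0],[0,0,0],[0,0,0],[0,0,0],[0,0,0]],"claw":[255,255,255,255,255]}'
python3 -m creep '{"slide":[[-2.8,-2.8,0],[-3.8,-1.8,0],[-3.6,-1.6,0],[0,0,0],[0,0,0]],"turn":[[0,0,0],[0,0,0],[0,0,0],[0,0,0],[0,0,0]],"claw":[255,255,255,255,255]}'
python3 - <<'E'
from h import *
o,_=snap('wrist','w9');print(o['tool_pos'],o['t'],o['joints'].round(2))
E
```

```text
t: 11.95
tool_pos: [0.4717, -0.0958, 0.1604]
tcp_rot: [[-0.708, 0.706, 0.003], [0.706, 0.708, -0.001], [-0.002, 0.001, -1.0]]
force: [0.1, -0.5, -3.3]
finger_gap: 0.0048
t: 12.45
tool_pos: [0.4704, -0.2953, 0.1584]
tcp_rot: [[-0.706, 0.708, -0.001], [0.708, 0.706, 0.001], [0.001, 0.0, -1.0]]
force: [0.4, -0.3, -2.9]
finger_gap: 0.0052
t: 12.95
tool_pos: [0.4986, -0.4101, 0.1576]
tcp_rot: [[-0.705, 0.709, -0.002], [0.709, 0.705, 0.003], [0.003, 0.001, -1.0]]
force: [-0.7, 0.8, -2.8]
finger_gap: 0.005
[ 0.49860261 -0.41009725  0.15761346] 12.95 [-0.85  0.29  1.71  0.    1.14 -1.63]
```

View pics/w9.png

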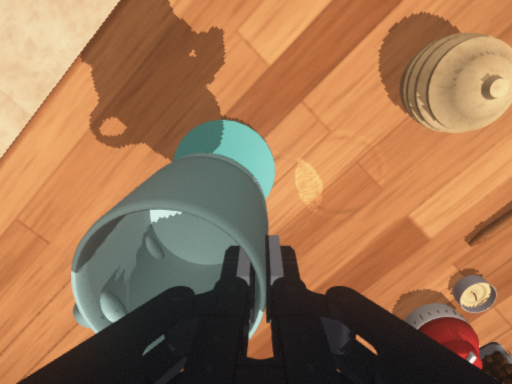

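```bash
python3 - <<'E'
from h import *
from scipy.optimize import least_squares
d=wcam(np.load('pics/w9.npz'));h=cv2.cvtColor(cv2.imread('pics/w9.png'),cv2.COLOR_BGR2HSV)
m=cv2.inRange(h,(78,110,60),(95,255,255)); cs,_=cv2.findContours(m,0,1); c=max(cs,key=cv2.contourArea)[:,0]; print(cv2.boundingRect(c))
w=cast(d,c,.006)[:,:2]*1000
hull=cv2.convexHull(w.astype(np.float32))[:,0]
# arc points: upper and right part
px=c; sel=(px[:,1]<150)|(px[:,0]>268)
w=w[sel]
r=least_squares(lambda p:np.hypot(w[:,0]-p[0],w[:,1]-p[1])-48.7,[474,-438],loss='soft_l1');print(r.x,abs(r.fun).mean(),len(w))
E
```

```text
Traceback (most recent call last):
ValueError: max() iterable argument is empty
```

```bash
python3 - <<'E'
from h import *
from scipy.optimize import least_squares
d=wcam(np.load('pics/w9.npz'));h=cv2.cvtColor(cv2.imread('pics/w9.png'),cv2.COLOR_BGR2HSV)
print(h[140,240],h[140,200],h[180,180])
m=cv2.inRange(h,(78,95,40),(95,255,255)); cs,_=cv2.findContours(m,0,1); c=max(cs,key=cv2.contourArea)[:,0]; print(cv2.boundingRect(c))
w=cast(d,c,.006)[:,:2]*1000
px=c; sel=(px[:,1]<145)|(px[:,0]>266)
w=w[sel]
r=least_squares(lambda p:np.hypot(w[:,0]-p[0],w[:,1]-p[1])-48.7,[474,-438],loss='soft_l1');print(r.x,abs(r.fun).mean(),len(w))
E
```

```text
[ 85  96 202] [ 83  98 112] [ 76  34 111]
(178, 121, 74, 46)
[ 477.38541115 -440.8625928 ] 2.5385897949601377 177
```

```bash
python3 -m creep '{"slide":[[-0.4,0,3],[0,0,3],[0,0,2.4],[0,0,0.8],[0,0,0]],"turn":[[0,0,0],[0,0,0],[0,0,0],[0,0,0],[0,0,0]],"claw":[255,255,255,255,255]}'
python3 -m creep '{"slide":[[0,0,0.2],[0,0,0.1],[0,0,0]],"turn":[[0,0,0],[0,0,0],[0,0,0]],"claw":[255,255,255]}'
```

```text
t: 13.5
tool_pos: [0.5011, -0.4108, 0.0656]
tcp_rot: [[-0.707, 0.707, -0.003], [0.707, 0.707, 0.003], [0.004, 0.0, -1.0]]
force: [0.9, 0.7, -2.2]
finger_gap: 0.0049
t: 13.8
tool_pos: [0.5026, -0.4135, 0.0657]
tcp_rot: [[-0.706, 0.708, 0.002], [0.708, 0.706, -0.002], [-0.002, -0.0, -1.0]]
force: [0.3, -0.4, -2.1]
finger_gap: 0.0048
```

```bash
python3 -m creep '{"slide":[[0,0,0.2],[0,0,0.2],[0,0,0],[0,0,0]],"turn":[[0,0,0],[0,0,0],[0,0,0],[0,0,0]],"claw":[255,255,255,255]}'
python3 -m creep '{"slide":[[0,0,0.1],[0,0,0],[0,0,0]],"turn":[[0,0,0],[0,0,0],[0,0,0]],"claw":[255,255,255]}'
```

```text
t: 14.2
tool_pos: [0.5027, -0.4134, 0.0614]
tcp_rot: [[-0.706, 0.708, 0.001], [0.708, 0.706, -0.001], [-0.002, 0.0, -1.0]]
force: [0.7, 2.6, 3.3]
finger_gap: 0.0051
t: 14.5
tool_pos: [0.5031, -0.4133, 0.061]
tcp_rot: [[-0.706, 0.708, 0.002], [0.708, 0.706, -0.001], [-0.002, 0.0, -1.0]]
force: [0.9, 2.5, 6.3]
finger_gap: 0.005
```

```bash
python3 -m creep '{"slide":[[0,0,0],[0,0,0],[0,0,0],[0,0,0],[0,0,-2]],"turn":[[0,0,0],[0,0,0],[0,0,0],[0,0,0],[0,0,0]],"claw":[230,180,120,100,100]}'
python3 -m creep '{"slide":[[0,0,-4],[0,0,-4],[0,0,-4],[3,1,-4],[3,1,0]],"turn":[[0,0,0],[0,0,0],[0,0,0],[0,0,0],[0,0,0]],"claw":[100,100,100,100,100]}'
python3 -m creep '{"slide":[[3.5,0,0],[3.5,0,0],[0,0,0],[0,0,0]],"turn":[[0,0,0],[0,0,0],[0,0,0],[0,0,0]],"claw":[100,100,100,100]}'
python3 - <<'E'
from h import *
o,_=snap('wrist','w10');print(o['tool_pos'],o['t'],o['joints'].round(2))
E
```

```text
t: 15.0
tool_pos: [0.4999, -0.4111, 0.0754]
tcp_rot: [[-0.706, 0.708, -0.005], [0.708, 0.706, 0.005], [0.007, 0.0, -1.0]]
force: [0.3, -0.7, 0.4]
finger_gap: 0.0521
t: 15.5
tool_pos: [0.476, -0.3594, 0.2461]
tcp_rot: [[-0.705, 0.709, 0.009], [0.709, 0.705, -0.01], [-0.013, -0.001, -1.0]]
force: [0.7, -0.3, 1.4]
finger_gap: 0.052
t: 15.9
tool_pos: [0.4245, -0.3072, 0.2385]
tcp_rot: [[-0.706, 0.708, 0.001], [0.708, 0.706, -0.001], [-0.001, -0.0, -1.0]]
force: [-0.3, -0.4, 0.4]
finger_gap: 0.0524
[ 0.42448606 -0.30723904  0.23850055] 15.9 [-0.82 -0.06  1.94 -0.    1.26 -1.6 ]
```

View pics/w10.png

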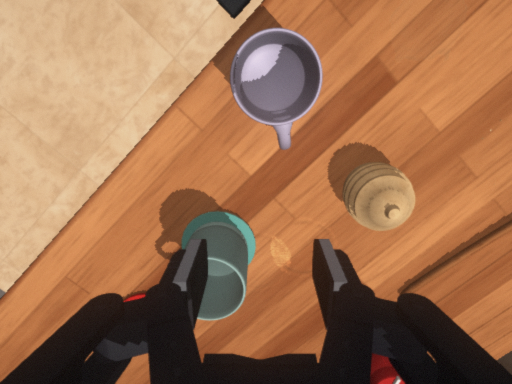

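Lilac mug rim spans columns 232–322 and rows 28–124, handle end at (286,148). The teal mug stands on its coaster at (220,265).

```bash
python3 - <<'E'
from h import *
d=wcam(np.load('pics/w10.npz'))
w=cast(d,[(232,76),(322,76)],.088);a=cast(d,[(277,28.5),(277,124)],.088)
ex=np.array([-.707,.707,0]);ey=np.array([.707,.707,0]); tcp=np.array([.4245,-.3072,0])
print(((w-tcp)@ey),((a-tcp)@ex)); print(w.mean(0),a.mean(0))
im=cv2.imread('pics/w10.png');cv2.imwrite('pics/w10z.png',cv2.resize(im[15:165,215:335],None,fx=4,fy=4,interpolation=2))
d=wcam(np.load('pics/w1.npz'));print(cast(d,[(465,170),(440,300)],0.02))
E
```

```text
[-0.02358243  0.05438242] [0.1208137  0.04236505]
[ 0.37628194 -0.23719976  0.088     ] [ 0.37771345 -0.23858432  0.088     ]
[[0.44361548 0.53085226 0.02      ]
 [0.63801382 0.53405882 0.02      ]]
```

View pics/w10z.png

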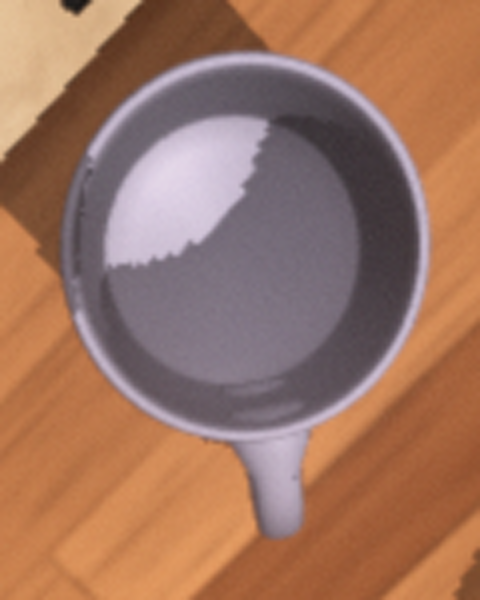

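```bash
python3 -m creep '{"slide":[[3,2,0],[3,2,0],[2.1,1.2,2],[0,0,4],[0,0,2]],"turn":[[0,0,0],[0,0,0],[0,0,0],[0,0,0],[0,0,0]],"claw":[100,100,100,100,100]}'
python3 -m creep '{"slide":[[0,0,0],[0,0,0]],"turn":[[0,0,0],[0,0,0]],"claw":[100,100]}'
python3 - <<'E'
from h import *
o,_=snap('wrist','w11');print(o['tool_pos'],o['t'],o['joints'].round(2))
E
```

```text
t: 16.45
tool_pos: [0.4041, -0.2127, 0.1561]
tcp_rot: [[-0.707, 0.708, -0.002], [0.708, 0.707, 0.001], [0.002, -0.0, -1.0]]
force: [0.1, 0.4, 0.1]
finger_gap: 0.0518
t: 16.65
tool_pos: [0.4051, -0.2141, 0.1589]
tcp_rot: [[-0.706, 0.708, 0.0], [0.708, 0.706, -0.0], [-0.0, -0.0, -1.0]]
force: [-0.4, 0.3, 0.3]
finger_gap: 0.052
[ 0.40509776 -0.21413537  0.15892155] 16.65 [-0.71 -0.13  2.16 -0.    1.11 -1.49]
```

View pics/w11.png

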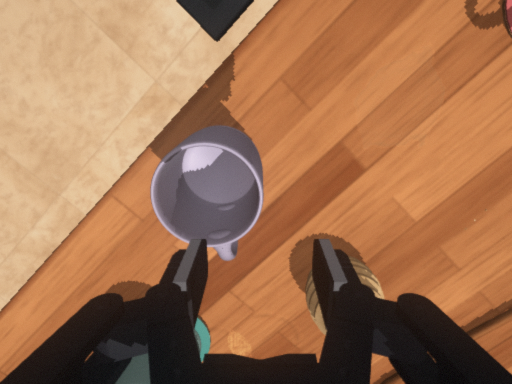

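```bash
python3 -m creep '{"slide":[[0,0,3],[0,0,3],[0,0,3],[0,0,1.6],[0,0,0]],"turn":[[0,0,0],[0,0,0],[0,0,0],[0,0,0],[0,0,0]],"claw":[100,100,100,100,100]}'
python3 -m creep '{"slide":[[0,0,0],[0,0,0],[0,0,0],[0,0,0],[0,0,0]],"turn":[[0,0,0],[0,0,0],[0,0,0],[0,0,0],[0,0,0]],"claw":[100,255,255,255,255]}' 70
python3 -m creep '{"slide":[[0,0,0],[0,0,-0.5],[0,0,-1],[0,0,-1],[0,0,0]],"turn":[[0,0,0],[0,0,0],[0,0,0],[0,0,0],[0,0,0]],"claw":[255,255,255,255,255]}' 70
python3 - <<'E'
from h import *
o,_=snap('wrist','w12');print(o['tool_pos'],o['t'],o['joints'].round(2))
E
```

```text
t: 17.2
tool_pos: [0.404, -0.2133, 0.0516]
tcp_rot: [[-0.706, 0.708, -0.002], [0.708, 0.706, 0.001], [0.002, -0.0, -1.0]]
force: [-0.2, 0.9, 0.8]
finger_gap: 0.0519
t: 17.7
tool_pos: [0.4044, -0.2143, 0.0541]
tcp_rot: [[-0.707, 0.707, -0.001], [0.707, 0.707, -0.002], [-0.001, -0.002, -1.0]]
force: [-3.8, -0.4, 7.5]
finger_gap: 0.0055
t: 18.2
tool_pos: [0.4052, -0.2138, 0.079]
tcp_rot: [[-0.706, 0.708, 0.003], [0.708, 0.706, -0.002], [-0.003, 0.001, -1.0]]
force: [0.7, -0.6, -3.6]
finger_gap: 0.0052
[ 0.40520232 -0.21380737  0.07901231] 18.2 [-0.71 -0.01  2.21  0.    0.94 -1.49]
```

View pics/w12.png

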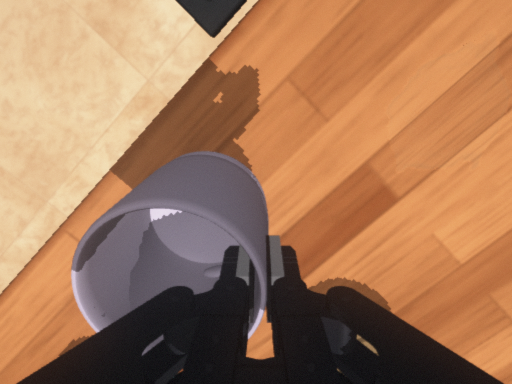

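```bash
python3 -m creep '{"slide":[[0,0,-2],[0,0,-3],[0,0,-3],[0,0,-2],[1.5,2,0]],"turn":[[0,0,0],[0,0,0],[0,0,0],[0,0,0],[0,0,0]],"claw":[255,255,255,255,255]}'
python3 -m creep '{"slide":[[2.5,3.5,0],[2.5,3.5,0],[2.5,3.5,0],[2.5,3.5,0],[2.5,3.5,0]],"turn":[[0,0,0],[0,0,0],[0,0,0],[0,0,0],[0,0,0]],"claw":[255,255,255,255,255]}'
python3 -m creep '{"slide":[[2.5,3.5,0],[2.5,3.5,0],[2.5,3.5,0],[2.5,3.5,0],[2.5,3.5,0]],"turn":[[0,0,0],[0,0,0],[0,0,0],[0,0,0],[0,0,0]],"claw":[255,255,255,255,255]}'
python3 -m creep '{"slide":[[2.5,3.5,0],[2.5,3.5,0],[2.5,3.5,0],[2.5,3.5,0],[0,0,0]],"turn":[[0,0,0],[0,0,0],[0,0,0],[0,0,0],[0,0,0]],"claw":[255,255,255,255,255]}'
python3 - <<'E'
from h import *
o,_=snap('wrist','w13');print(o['tool_pos'],o['t'],o['joints'].round(2))
E
```

```text
t: 18.75
tool_pos: [0.4098, -0.1913, 0.1813]
tcp_rot: [[-0.704, 0.71, 0.006], [0.71, 0.704, -0.006], [-0.009, 0.0, -1.0]]
force: [0.9, -0.0, -2.9]
finger_gap: 0.0055
t: 19.25
tool_pos: [0.4431, 0.0255, 0.1769]
tcp_rot: [[-0.706, 0.708, -0.0], [0.708, 0.706, 0.0], [0.0, 0.0, -1.0]]
force: [0.4, 0.2, -2.6]
finger_gap: 0.0056
t: 19.75
tool_pos: [0.4787, 0.2376, 0.1766]
tcp_rot: [[-0.706, 0.708, -0.001], [0.708, 0.706, -0.0], [0.0, -0.001, -1.0]]
force: [0.8, -0.5, -2.5]
finger_gap: 0.0055
t: 20.25
tool_pos: [0.5073, 0.4099, 0.176]
tcp_rot: [[-0.709, 0.705, -0.0], [0.705, 0.709, 0.002], [0.002, 0.001, -1.0]]
force: [0.2, 0.4, -3.2]
finger_gap: 0.0054
[0.50728307 0.40990345 0.17601427] 20.25 [ 0.52  0.28  1.68  0.    1.17 -0.27]
```

View pics/w13.png

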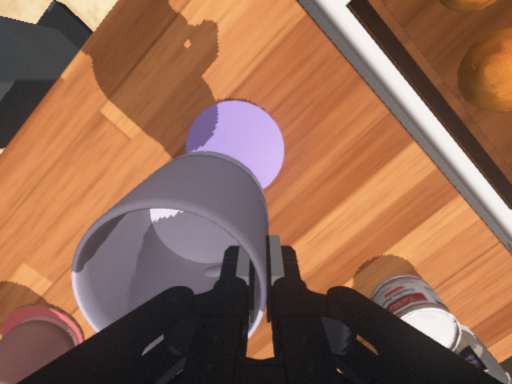

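```bash
python3 - <<'E'
from h import *
from scipy.optimize import least_squares
d=wcam(np.load('pics/w13.npz'));h=cv2.cvtColor(cv2.imread('pics/w13.png'),cv2.COLOR_BGR2HSV)
print(h[130,250],h[130,205])
m=cv2.inRange(h,(122,55,60),(138,255,255)); cs,_=cv2.findContours(m,0,1); c=max(cs,key=cv2.contourArea)[:,0]; print(cv2.boundingRect(c))
w=cast(d,c,.006)[:,:2]*1000
sel=((c[:,1]<145)|(c[:,0]>268))&(c[:,1]<185); w=w[sel]
r=least_squares(lambda p:np.hypot(w[:,0]-p[0],w[:,1]-p[1])-48.7,[480,403],loss='soft_l1');print(r.x,abs(r.fun).mean(),len(w))
print('can',cast(d,[(415,305)],.03))
E
```

```text
[133  66 235] [133  79 145]
(187, 101, 97, 88)
[480.23384242 401.26225712] 0.9501300637049027 194
can [[0.7349664  0.42287882 0.03      ]]
```

```bash
python3 -m creep '{"slide":[[1.2,1.2,0],[0,0,3],[0,0,3],[0,0,3],[0,0,1.5]],"turn":[[0,0,0],[0,0,0],[0,0,0],[0,0,0],[0,0,0]],"claw":[255,255,255,255,255]}'
python3 -m creep '{"slide":[[0,0,0],[0,0,0],[0,0,0.3]],"turn":[[0,0,0],[0,0,0],[0,0,0]],"claw":[255,255,255]}'
```

```text
t: 20.8
tool_pos: [0.5057, 0.4207, 0.0686]
tcp_rot: [[-0.705, 0.709, -0.005], [0.709, 0.705, -0.003], [0.002, -0.006, -1.0]]
force: [-1.3, 0.1, -3.4]
finger_gap: 0.0052
t: 21.1
tool_pos: [0.5096, 0.4234, 0.0724]
tcp_rot: [[-0.706, 0.708, 0.005], [0.708, 0.706, 0.003], [-0.001, 0.005, -1.0]]
force: [-0.2, 0.0, -2.5]
finger_gap: 0.0058
```

```bash
python3 -m creep '{"slide":[[0.4,0.1,0.2],[0,0,0.2],[0,0,0.2],[0,0,0],[0,0,0]],"turn":[[0,0,0],[0,0,0],[0,0,0],[0,0,0],[0,0,0]],"claw":[255,255,255,255,255]}'
python3 -m creep '{"slide":[[0,0,0.1],[0,0,0.1],[0,0,0]],"turn":[[0,0,0],[0,0,0],[0,0,0]],"claw":[255,255,255]}'
```

```text
t: 21.6
tool_pos: [0.5055, 0.4259, 0.0632]
tcp_rot: [[-0.706, 0.708, -0.0], [0.708, 0.706, -0.0], [0.0, -0.0, -1.0]]
force: [-0.3, 0.4, -4.0]
finger_gap: 0.0054
t: 21.9
tool_pos: [0.5059, 0.4261, 0.0619]
tcp_rot: [[-0.706, 0.708, 0.001], [0.708, 0.706, 0.0], [-0.0, 0.001, -1.0]]
force: [-0.4, -0.0, -1.1]
finger_gap: 0.0055
```

```bash
python3 -m creep '{"slide":[[0,0,0.1],[0,0,0.1],[0,0,0]],"turn":[[0,0,0],[0,0,0],[0,0,0]],"claw":[255,255,255]}'
python3 -m creep '{"slide":[[0,0,0],[0,0,0],[0,0,0],[0,0,0],[0,0,-2]],"turn":[[0,0,0],[0,0,0],[0,0,0],[0,0,0],[0,0,0]],"claw":[230,180,120,100,100]}'
python3 -m creep '{"slide":[[0,0,-4],[0,0,-4],[0,0,-4],[-2,-2,-4],[-2,-2,0]],"turn":[[0,0,0],[0,0,0],[0,0,0],[0,0,0],[0,0,0]],"claw":[100,100,100,100,100]}'
python3 -m creep '{"slide":[[-1,-3,0],[-0.5,-3,0],[0,0,0],[0,0,0]],"turn":[[0,0,0],[0,0,0],[0,0,0],[0,0,0]],"claw":[100,100,100,100]}'
python3 - <<'E'
from h import *
o,_=snap('wrist','w14');snap('scene','s14');snap('side','d14');print(o['tool_pos'],o['t'],o['joints'].round(2))
E
```

```text
t: 22.2
tool_pos: [0.5064, 0.4267, 0.0612]
tcp_rot: [[-0.706, 0.708, 0.002], [0.708, 0.706, 0.001], [-0.0, 0.002, -1.0]]
force: [0.0, 0.9, 5.2]
finger_gap: 0.0056
t: 22.7
tool_pos: [0.5032, 0.4242, 0.0755]
tcp_rot: [[-0.706, 0.708, -0.007], [0.708, 0.706, -0.004], [0.002, -0.008, -1.0]]
force: [-0.2, -0.7, -1.2]
finger_gap: 0.0517
t: 23.2
tool_pos: [0.5083, 0.3706, 0.2475]
tcp_rot: [[-0.707, 0.707, 0.012], [0.707, 0.707, 0.006], [-0.005, 0.013, -1.0]]
force: [0.4, -0.5, 1.1]
finger_gap: 0.0516
t: 23.6
tool_pos: [0.4735, 0.316, 0.2393]
tcp_rot: [[-0.706, 0.709, 0.0], [0.709, 0.706, 0.0], [-0.0, 0.0, -1.0]]
force: [0.2, 1.0, -0.4]
finger_gap: 0.0524
[0.47349968 0.31601663 0.23932048] 23.6 [ 0.41  0.05  1.83  0.    1.26 -0.37]
```

View pics/w14.png

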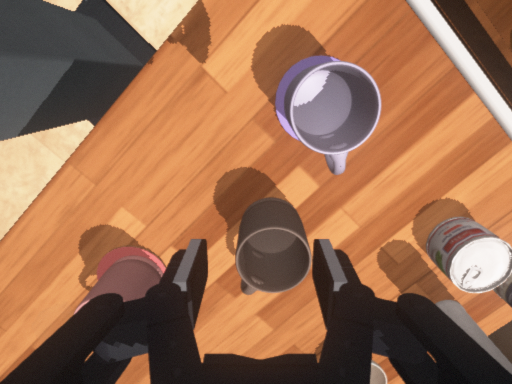

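View pics/s14.png

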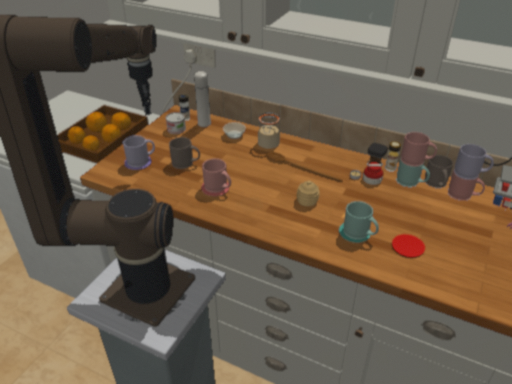

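View pics/d14.png

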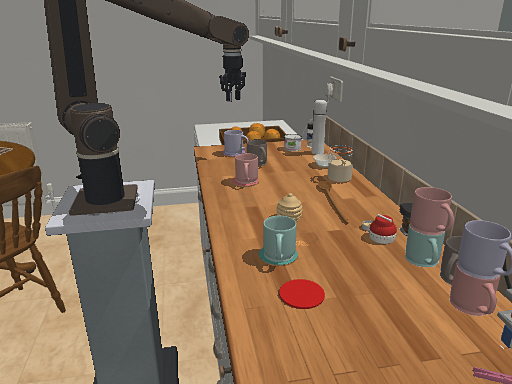

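All three mugs stand on their coasters; grey mug, honey pot and red decoy look unmoved. Checking centring closely: first lilac, then a pass over pink and teal.

```bash
python3 -m creep '{"slide":[[-2.5,-3,0],[-3,-3,0],[-3,-3,0],[-3,-3,0],[-3,-3,0]],"turn":[[0,0,0],[0,0,0],[0,0,0],[0,0,0],[0,0,0]],"claw":[100,100,100,100,100]}' | head -2
python3 -m creep '{"slide":[[-3,-3,0],[-3,-3,0],[-3,-3,0],[0,0,0],[0,0,0]],"turn":[[0,0,0],[0,0,0],[0,0,0],[0,0,0],[0,0,0]],"claw":[100,100,100,100,100]}' | head -2
python3 - <<'E'
from h import *
o,_=snap('wrist','w15');print(o['tool_pos'])
im=cv2.imread('pics/w14.png');cv2.imwrite('pics/w14z.png',cv2.resize(im[45:175,265:395],None,fx=5,fy=5,interpolation=2))
E
```

```text
t: 24.25
tool_pos: [0.4702, 0.1068, 0.2396]
t: 24.75
tool_pos: [0.4701, -0.02, 0.2394]
[ 0.47013862 -0.02000699  0.23942243]
```

View pics/w14z.png

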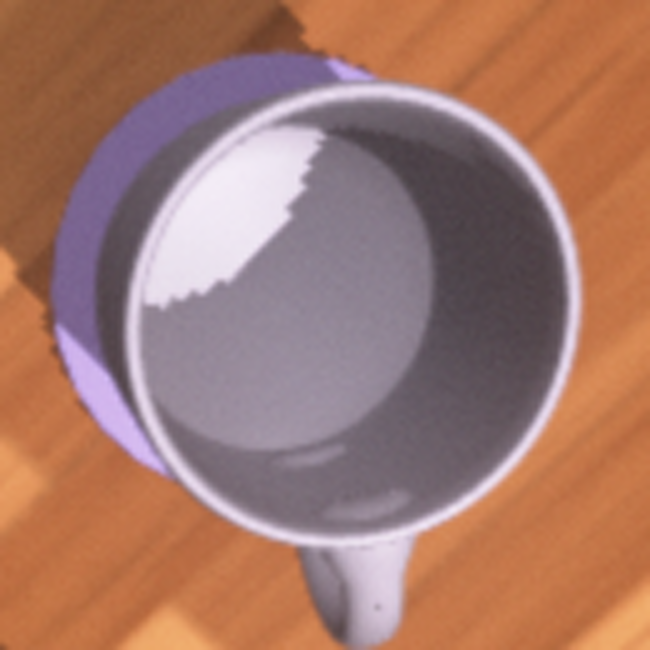

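View pics/w15.png

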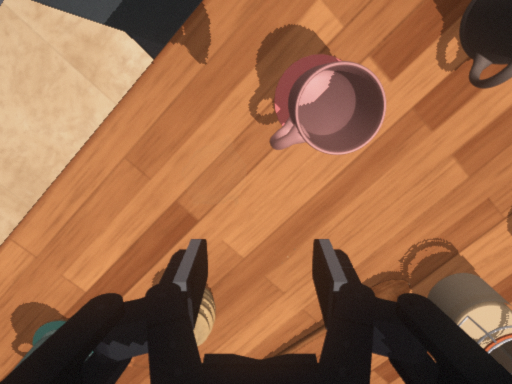

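```bash
python3 -m creep '{"slide":[[-2.5,-3,0],[-3,-3,0],[-3,-3,0],[-3,-3,0],[-3,-3,0]],"turn":[[0,0,0],[0,0,0],[0,0,0],[0,0,0],[0,0,0]],"claw":[100,100,100,100,100]}' | head -2
python3 -m creep '{"slide":[[-3,-3,0],[-3,-3,0],[-3,-3,0],[-3.5,-3.5,0],[-3.5,-3.5,0]],"turn":[[0,0,0],[0,0,0],[0,0,0],[0,0,0],[0,0,0]],"claw":[100,100,100,100,100]}' | head -2
python3 -m creep '{"slide":[[-3,-3,0],[-3,-3,0],[0,0,0],[0,0,0]],"turn":[[0,0,0],[0,0,0],[0,0,0],[0,0,0]],"claw":[100,100,100,100]}' | head -2
python3 - <<'E'
from h import *
o,_=snap('wrist','w16');print(o['tool_pos'])
im=cv2.imread('pics/w15.png');cv2.imwrite('pics/w15z.png',cv2.resize(im[45:175,265:395],None,fx=5,fy=5,interpolation=2))
E
```

```text
t: 25.3
tool_pos: [0.4666, -0.228, 0.2394]
t: 25.8
tool_pos: [0.4673, -0.4544, 0.2391]
t: 26.2
tool_pos: [0.4666, -0.5384, 0.238]
[ 0.46663085 -0.53840668  0.23801843]
```

View pics/w15z.png

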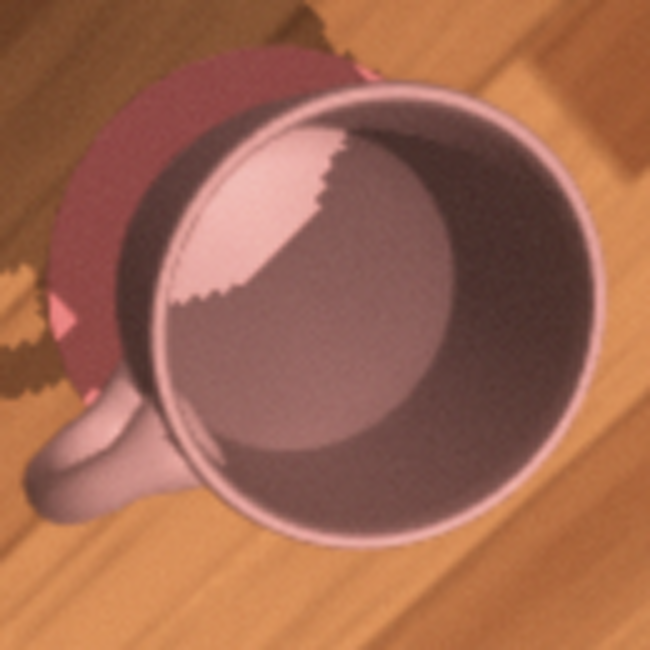

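View pics/w16.png

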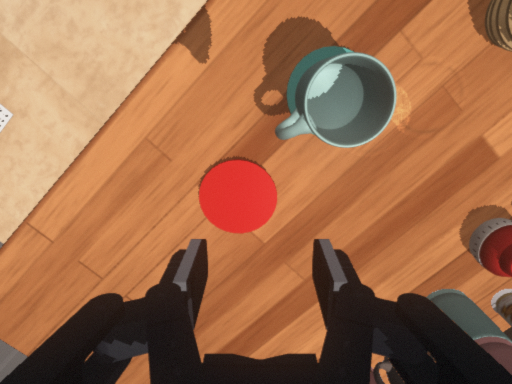

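```bash
python3 - <<'E'
from h import *
im=cv2.imread('pics/w16.png');cv2.imwrite('pics/w16z.png',cv2.resize(im[35:165,270:400],None,fx=5,fy=5,interpolation=2))
E
```

```text
(no output)
```

View pics/w16z.png

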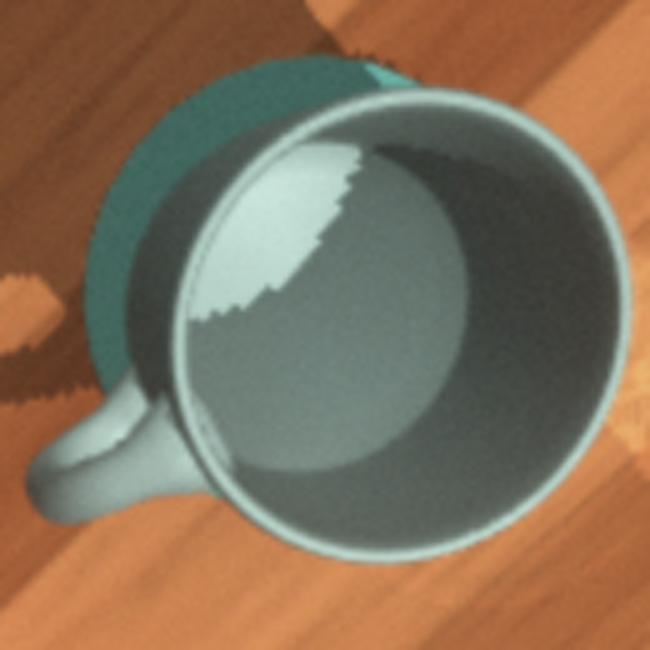

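```bash
python3 - <<'E'
from h import *
from scipy.optimize import least_squares
D={'lilac':('w14',(265,45),[(126,315),(581,300),(370,82),(350,545)],[(52,290),(75,175),(150,95),(270,52),(62,350),(100,420),(160,470)],(480,403)),
'pink':('w15',(265,45),[(153,320),(605,300),(395,82),(370,548)],[(48,270),(70,180),(150,88),(270,44),(50,320),(85,400),(345,58)],(475,67)),
'teal':('w16',(270,35),[(173,340),(630,310),(425,88),(390,562)],[(85,290),(105,200),(180,108),(310,55),(100,385),(385,65)],(475,-439))}
def fit(w,r,x0): return least_squares(lambda p:np.hypot(w[:,0]-p[0],w[:,1]-p[1])-r,x0)
for n,(f,o,rim,co,x0) in D.items():
    d=wcam(np.load(f'pics/{f}.npz')); q=lambda P:np.array(P)/5.-.4+o
    a=fit(cast(d,q(rim),.094)[:,:2]*1000,40,x0);b=fit(cast(d,q(co),.006)[:,:2]*1000,49,x0)
    print(n,'mug',a.x.round(1),a.fun.round(1),'coaster',b.x.round(1),b.fun.round(1),'diff',(a.x-b.x).round(1))
E
```

```text
lilac mug [481.3 402.7] [-0.1 -0.1 -0.3 -0.3] coaster [480.5 403.6] [-0.   0.8 -0.4 -0.5 -0.1 -0.3 -0.2] diff [ 0.8 -0.9]
pink mug [481.4  69.7] [-0.3 -0.3  0.  -0. ] coaster [476.   67.6] [ 0.1  0.2 -0.4  0.2  0.3 -0.4 -0.2] diff [5.4 2.1]
teal mug [ 477.9 -438.3] [-0.4 -0.4 -0.1 -0.1] coaster [ 476.3 -435.2] [-0.   0.2 -0.6  0.2  0.4  0.4] diff [ 1.7 -3.1]
```

All three are within tolerance (pink is off by about 5 mm, limit 12). The arm is clear of everything, so I'm handing in.

```bash
python3 -c "
from workcell import *
o=get_obs();print(o['t'],o['force'],abs(o['qd']).max());print(job_done())"
```

```text
26.25 [ 0.08151443 -0.32820443  0.44530458] 0.029628404367536155
the job is handed in; nothing more can be done
None
```

The teal, pink and lilac mugs each stand upright on the coaster of their own colour. I pinched each by the rim, lowered it until the wrist force showed it was resting on the coaster, then released it. I handed the job in at 26.25 s with the arm clear of everything; no verdict was reported.

In my last wrist-camera check, all mug axes were well inside the 12 mm limit:

| Mug | Distance from coaster centre, world x (mm) | Distance from coaster centre, world y (mm) |
|---|---|---|
| lilac | +0.8 | −0.9 |
| pink | +5.4 | +2.1 |
| teal | +1.7 | −3.1 |

- **Pink mug:** it is the least centred. I had expected about 0–1 mm of error from the arm's readings, but the camera showed about 5 mm, so I left it alone.
- **Grey mug, honey pot and red look-alike:** they look unmoved in the final scene and side pictures. I judged this by eye and did not measure it.
- **First grip on the pink mug:** it was shallow, so I released the mug where it stood and gripped it again about 9 mm deeper before lifting.

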